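# Free the grating drum from its quick coupler and stow it

### The job

The square grating drum is locked in the white drive unit. Pull the orange sprung collar back toward the unit until the drum pops loose, draw the drum straight out and lay it on the bare worktop, letting go of it. Then take it up again by its grey shank and set it down, without dropping it, in the wooden storage tray: drum lying on the floor of the deep well, shank out through the slot; leave the mug, salt shaker and lemon where they are.

Things in the scene. Friction and masses are not known exactly. Their poses are not given: they have to be found in the camera images.
- drive: White drive unit, fixed. Origin on the worktop under the mouth of its square socket, which faces the unit's own -x; socket, collar and drum share an axis along x, 92 mm up. Housing at x = 66 to 151 mm, 130 mm wide (y), 125 mm high; the socket, a steel tube 23.6 mm square inside, 32 mm outside, runs from the housing to x = 0.
- socket_mouth (a point): Centre of the socket's mouth, 92 mm up; axes as the drive's. Two pawls worked by the collar lock the drum's shank; an ejector spring (12 N) pushes it outward (-x). Pulling the collar back 12 mm or more frees it and it pops 14 mm out. It then pulls out straight along -x with 10 to 20 N, clear after another 45 mm.
- collar (a joint): Travel in m of the orange collar along the drive's +x (toward the housing): 0 at rest, 0.016 at the stop. Its spring pushes it forward with 5 N at 0, 13 N at the stop. Let go after the drum has popped out, it stays about 11 mm back till the drum is drawn out, then springs home.
- collar_mid (a point): Centre of the orange collar, on the axis, 23 mm behind the mouth (drive +x) at rest; moves with the collar; axes as the drive's. A round sleeve 42 mm long: waist 48 mm in diameter, 30 mm long, between two rims 56 mm in diameter, each 6 mm long.
- drum: Grating drum, loose, about 0.25 kg (varies): steel, with blue caps 50 x 50 mm, 80 mm long. Origin at the drum's centre, on its axis; +x runs along the shank. Locked at the start with its origin 44 mm before the mouth. On a flat surface it lies level on a side of the drum, axis 25 mm up, and does not roll; centre of mass about 10 mm from the origin toward the shank.
- shank_tip (a point): Centre of the free end of the drum's shank, x = +102 mm on the drum. The grey shank, 22 x 22 mm square and 62 mm long, starts at the drum's end, x = +40 mm; a groove 5 mm deep crosses its top and bottom at x = 60 to 70 mm. With the drum lying down the shank is 14 mm clear of the surface.
- tray: Wooden storage tray, fixed. Origin on the worktop under the centre of its well. The tray's own -x wall has a slot 38 mm wide, open at the top, for the shank; outside it is a bare base plate, 6 mm thick, 100 mm wide, to x = -124 mm. Stowed, the drum's origin is 39 mm above the tray's, and the drum's +x (shank) points along the tray's -x.
- well_floor (a point): Centre of the well's cork floor, 14 mm above the worktop. The well is open above, 88 mm long (x) and 56 mm wide (y) inside; its walls are 7 mm thick, tops 68 mm above the worktop, so fingers do not fit beside the 50 mm drum.
- mug: Patterned mug on the worktop, 79 x 115 x 98 mm, a bystander; origin under its middle.
- salt: Salt shaker, 44 mm wide, 90 mm tall, on the worktop, a bystander; origin under its middle.
- lemon: Lemon, 78 x 55 x 56 mm, on the worktop, a bystander; origin at its underside.
Not all that is in view belongs to the job. What is shaped like the drum but turquoise is not meant.

How it is judged:
By the outcome, as a careful person would: the job done as asked, in the order asked, and still so for the second after the job is handed in, with the robot touching nothing.
It also fails if it takes over 67 s, if anything falls off the work surface, if the arm or the gripper's body presses on something with over 40 N, if the wrist force passes 120 N, or if a joint passes its speed limit or range.

### The arm

A 7-joint arm with a two-finger parallel gripper is mounted at the origin on a cart in front of the work surface, level with it; the furniture and walls round the work are solid. World frame = base frame: x ahead of the robot, y to its left, z up, the work surface at z = 0. Lengths are in m, angles in degrees, forces in N, time in s.
With the tool pointing down it reaches from about 0.425 to 0.875 m from the base axis. Payload 4.7 kg.
Tool frame: the origin (TCP) lies between the finger pads; the fingertips stand 8 mm ahead of it and the grasp point (between the pads) lies 11 mm behind it; z points along the fingers, y is the line along which they close (so a half turn about z gives the same grasp; the last joint's range is limited). The gripper opens to 87 mm and grips with 3 to 60 N. Pads are 19 mm wide; open, the fingers measure 117 mm over their backs; the gripper's body (75 mm by 190 mm) begins 51 mm behind the grasp point.
Start: joints at [72.829, 18.392, -4.016, 83.108, 1.295, 78.541, -3.26], TCP at [0.201, -0.618, 0.231] pointing down, gripper open.
Joint ranges: [-163.93, 163.93], [-17.29, 119.83], [-79.2, 71.16], [3.27, 140.29], [-89.18, 269.18], [5.43, 117.66], [-154.24, 154.24]. Speed limits (degrees/s): [147.25, 147.25, 180, 180, 180, 180, 180].

### API

Orientations are given as [roll, pitch, yaw] about the fixed x, y, z axes, in that order (R = Rz(yaw) Ry(pitch) Rx(roll)).
In Python, from cell import env, viewer gives the robot as it stands. The module is installed in compiled form; this text tells all that it offers.
- The arm moves only by the tool arm_command, never from a script. Its argument "series" is a list of rows, each a list of 2 entries, a list of its own where there are three numbers: the shift along the tool's x, y, z in mm, then the turn about the tool's z in rad. A call has exactly 5 rows; each row is the pose to reach, as a shift and turn from the pose commanded when the call began, along the tool's axes at that moment; what a row does not reach only later rows make up. A row lasts 1/10 s, in which the tool goes at most 50 mm and 8.59 degrees, less where a joint would pass 70% of its speed; a pose out of reach is approached as far as the arm can. A call with a gripper value outside its range is refused whole. "grip" is the gripper command: -1 is fully open, 1 is shut, values between are in proportion, set as the call begins (left out, the last holds). The fingers move at their own pace and stop on an object; "grip_force" is the grip in N (left out, the last holds). Time passes only in rows, so rows that repeat a pose let the fingers close, or fill a call up. It gives the time, the measured TCP pose, the force, the opening and the grip force at its end, in the units of the state.
- env.get_obs(): the state, without advancing time (a new reading comes with each control period).
- viewer.read_camera(name): name is "scene" or "top"; returns (picture, depth): 480x640x3 uint8, blue, green, red; 480x640 float32, m along the optical axis (not along the pixel's ray), 0 where there is no reading.
- viewer.calibration(name): a dict with "K" (3x3 intrinsics, pixels), "T" (4x4, takes a point from camera to world coordinates). Camera axes: x right, y up, looking along -z (the intrinsics and any distortion apply to the point x, -y, -z); pixel columns grow to the right and rows downward; lengths in m; the calibration is good to about 2 mm. A picture is of the moment at which its call begins. calibration takes no time and is no camera call.
- env.sign_off(): hands the job in; it is judged then, once.
The state is a dict: "time_s": time; "qpos": joint angles; "joint_velocities": joint speeds; "effort": joint torques, N m; "tool_pos": TCP position; "tool_rot": TCP orientation; "force": force on the tool from outside, world axes, zero at the start; "wrist_torque": the same for the moment, N m; "grip_width": finger opening in m; "grasp_force": force on a finger pad.
Only numpy, scipy, OpenCV 4.12 (cv2) and the standard library are available. Lean on these libraries where they do the work, as an engineer would, in place of code of your own. Each camera call takes 0.05 s, during which the arm holds its last target. There are 200 camera calls.

## Working session

There is one attempt and no reset: what is moved stays moved. The work goes in short steps, Python scripts to look and compute and a tool call to move; the robot and the scene stay as the last step left them, time stands still between calls to the robot, and variables do not carry over. Pictures are saved under pics/ and viewed, at most 10 in all, crops included, and the job is handed in when it is done.

Besides the shell and the picture viewer there is one more tool, called as name(argument=value, ...), one argument or row to a line, values as JSON. arm_command: Moves the arm, as the interface text tells. Its arguments: {"type":"object","properties":{"series":{"type":"array"},"grip":{"type":"number"},"grip_force":{"type":"number"}},"required":["series"]}

```bash
mkdir -p pics
cat > h.py <<'E'
from cell import env, viewer
import numpy as np, cv2
def cam(n):
    p,d=viewer.read_camera(n); c=viewer.calibration(n); return p,d,np.array(c["K"]),np.array(c["T"]),c
def cloud(d,K,T):
    v,u=np.mgrid[0:480,0:640]
    x=(u-K[0,2])/K[0,0]*d; y=(v-K[1,2])/K[1,1]*d
    P=np.stack([x,-y,-d],-1)
    W=P@T[:3,:3].T+T[:3,3]; W[d<=0]=np.nan
    return W
E
python3 - <<'E'
from h import *
for n in("scene","top"):
    p,d,K,T,c=cam(n); cv2.imwrite(f"pics/{n}0.png",p); np.savez(f"{n}0.npz",p=p,d=d,K=K,T=T)
    print(n,c,(d>0).mean())
print(env.get_obs())
E
```

```text
scene {'K': array([[508.74303304,   0.        , 326.35694434],
       [  0.        , 508.74303304, 240.05084927],
       [  0.        ,   0.        ,   1.        ]]), 'T': array([[-0.52595343,  0.47422962, -0.70603064, -0.44479762],
       [-0.85028345, -0.27388106,  0.44945214,  0.58129163],
       [ 0.01977509,  0.83671706,  0.54727827,  0.8356687 ],
       [ 0.        ,  0.        ,  0.        ,  1.        ]])} 0.86728515625
top {'K': array([[501.45750086,   0.        , 320.20113593],
       [  0.        , 501.45750086, 242.41015041],
       [  0.        ,   0.        ,   1.        ]]), 'T': array([[-0.00462666,  0.99350138, -0.11372596,  0.37043761],
       [-0.9999232 , -0.00590393, -0.01089688, -0.02590075],
       [-0.01149749,  0.11366681,  0.9934524 ,  1.36752328],
       [ 0.        ,  0.        ,  0.        ,  1.        ]])} 0.9959342447916667
{'time_s': 0.1, 'qpos': array([72.82678514, 18.43400136, -4.01724191, 83.16799909,  1.29724861,
       78.54316981, -3.2602983 ]), 'joint_velocities': array([ 0.00871806, -0.13850568, -0.01753792, -0.29867894, -0.12911828,
       -0.03444207, -0.11856271]), 'effort': array([ 2.60612687e-04, -4.92572522e+01, -4.05657962e-01, -3.13396239e+01,
       -6.41447143e-02,  3.95186828e-02,  9.71334339e-05]), 'tool_pos': array([ 0.20046102, -0.61779478,  0.22957958]), 'tool_rot': array([-1.79900198e+02,  7.26820915e-03,  1.79845910e+01]), 'force': array([-0.2394246 , -0.03934697,  1.33578315]), 'wrist_torque': array([ 0.03711367,  0.03697811, -0.05999575]), 'grasp_force': 0.0, 'grip_width': 0.08679978075515309}
```

View pics/scene0.png

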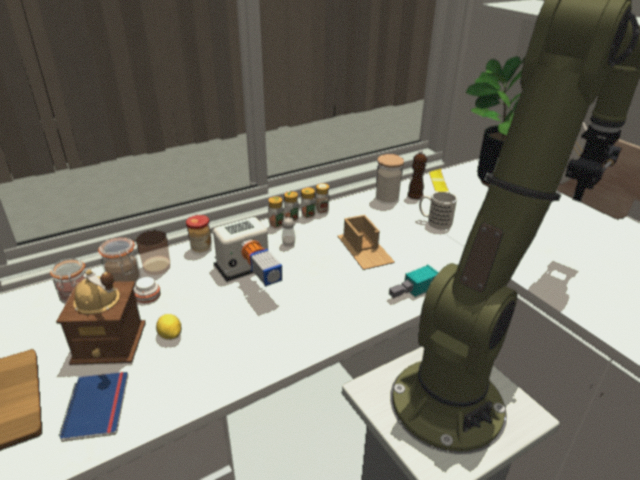

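View pics/top0.png

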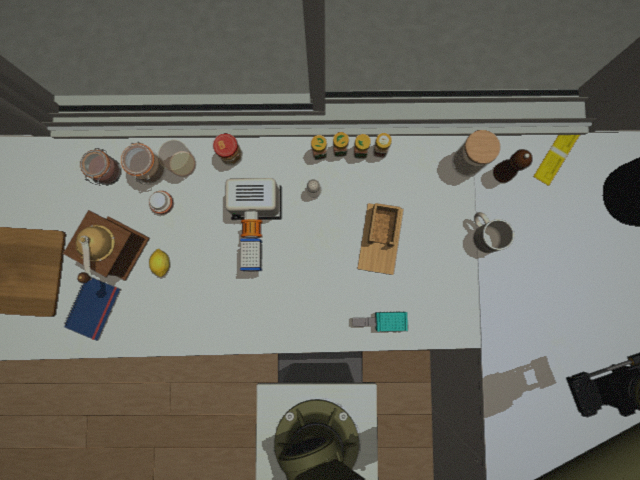

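Candidates: the blue-capped drum at top (251,254) / scene (264,269), and the turquoise look-alike at top (390,322) / scene (420,280), which isn't meant. I choose the first: it has blue caps and sits in the white drive (252,195) with the orange collar (251,228). The tray is at (381,238), with its plate toward the robot.

Run:
```python
from h import *
z=np.load("top0.npz"); p=z["p"]; W=cloud(z["d"],z["K"],z["T"])
hsv=cv2.cvtColor(p,cv2.COLOR_BGR2HSV); H,S,V=cv2.split(hsv); v,u=np.mgrid[0:480,0:640]
def box(a,b,c,d): return (u>=a)&(u<=b)&(v>=c)&(v<=d)
def rect(name,m):
    P=W[m]; P=P[~np.isnan(P[:,0])]
    r=cv2.minAreaRect((P[:,:2]*1000).astype(np.float32)); 
    print(name,len(P),np.round(r[0],1),np.round(r[1],1),round(r[2],1),"z med/max",np.round(1000*np.median(P[:,2])),np.round(1000*P[:,2].max()),"mean",np.round(1000*P.mean(0),1))
    return P
b=box(215,290,170,280)
z_=W[:,:,2]
rect("housing top",b&(z_>.117)&(z_<.135)&(v<222)&(S<80))
o=rect("orange",b&(H>3)&(H<20)&(S>130)&(z_>.07))
o=rect("orange top",b&(H>3)&(H<20)&(S>130)&(z_>.11))
d=rect("drum",box(235,268,236,275)&(z_>.10))
t=box(350,412,196,280)
rect("tray all",t&(S>70)&(z_>.002))
rect("tray walls",t&(z_>.055)&(z_<.08))
rect("tray plate",t&(z_>.002)&(z_<.011)&(S>70))
rect("well floor",t&(z_>.010)&(z_<.022)&(S>70)&(v<250))
rect("decoy",box(345,412,305,336)&(z_>.01))
def row(m):
    for r in range(236,275,4):
        q=m&(v==r); 
        if q.sum()>3: print(r,np.round(1000*np.array([W[q][:,0].mean(),W[q][:,1].min(),W[q][:,1].max(),W[q][:,2].mean()])))
row(box(235,268,236,275)&(z_>.10))
a=cv2.resize(p[165:285,205:305],None,fx=4,fy=4); c=cv2.resize(p[190:290,345:420],(360,480))
cv2.imwrite("pics/crop.png",np.hstack([a,c]))
```

```text
housing top 1559 [638.1 164.2] [129.1  83.7] 89.7 z med/max 125.0 134.0 mean [637.2 163.6 125.1]
orange 305 [555.5 164.5] [46.4 51.2] 1.6 z med/max 115.0 125.0 mean [553.2 163.1 113.4]
orange top 221 [552.9 164.1] [41.9 43.4] 0.7 z med/max 116.0 125.0 mean [552.8 164.2 116.4]
drum 672 [489.1 164. ] [51.  87.1] 89.9 z med/max 116.0 124.0 mean [486.7 163.  115.6]
tray all 2355 [ 536.7 -174.6] [ 98.7 183.5] 80.2 z med/max 10.0 74.0 mean [ 536.2 -173.6   19.1]
tray walls 329 [ 568.1 -181. ] [ 70.5 102.6] 80.5 z med/max 67.0 74.0 mean [ 574.9 -182.3   66.9]
tray plate 1249 [ 536.7 -174.6] [ 98.7 183.5] 80.2 z med/max 7.0 11.0 mean [ 508.4 -166.7    6.7]
well floor 660 [ 561.9 -178.3] [ 97.9 123.6] 81.9 z med/max 14.0 22.0 mean [ 567.4 -181.1   14.6]
decoy 816 [ 310.1 -167.8] [ 58.4 143. ] 8.4 z med/max 49.0 59.0 mean [ 314.2 -178.7   46. ]
236 [532. 138. 189. 108.]
240 [521. 139. 186. 118.]
244 [511. 140. 187. 117.]
248 [501. 139. 187. 117.]
252 [490. 140. 184. 117.]
256 [480. 140. 186. 116.]
260 [470. 140. 187. 114.]
264 [460. 140. 187. 116.]
268 [450. 139. 189. 117.]
```

View pics/crop.png

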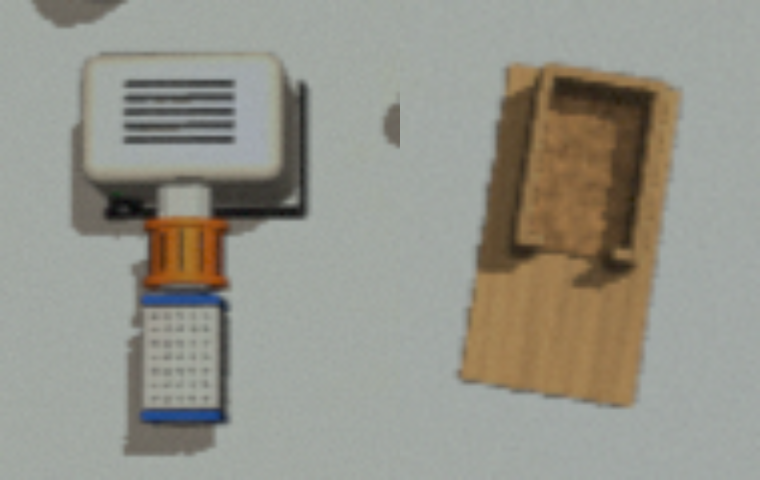

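The crop confirms it: blue-capped drum, orange collar and white drive in line, and the tray's slot toward the robot. World estimates:
- Drive yaw is about 0, axis y=0.164, mouth x=0.530, collar mid x=0.553.
- Tray origin is (0.568,-0.1805), yaw -9.7°.

Now moving to hover over the collar.

arm_command(
  series=[
    [[45,-10,-4],0.063],
    [[90,-20,-8],0.126],
    [[136,-30,-12],0.188],
    [[181,-40,-16],0.251],
    [[227,-50,-20],0.314],
  ],
  grip=-1,
)

```text
time_s: 0.6
tool_pos: [0.4022, -0.4994, 0.2503]
tool_rot: [-180.0, 0.0, -0.2]
force: [0.4, -0.3, -0.5]
grip_width: 0.0872
grasp_force: 0.0
```

arm_command(
  series=[
    [[16,-46,0],0],
    [[32,-92,0],0],
    [[48,-138,0],0],
    [[64,-184,0],0],
    [[80,-230,0],0],
  ],
)

```text
time_s: 1.1
tool_pos: [0.4812, -0.2686, 0.2502]
tool_rot: [-180.0, 0.0, -0.0]
force: [0.9, 0.6, -0.6]
grip_width: 0.0871
grasp_force: 0.0
```

arm_command(
  series=[
    [[8,-44,0],0],
    [[16,-88,0],0],
    [[24,-132,0],0],
    [[32,-176,0],0],
    [[40,-220,0],0],
  ],
)

```text
time_s: 1.6
tool_pos: [0.5209, -0.0489, 0.2503]
tool_rot: [180.0, 0.0, -0.0]
force: [1.5, -0.2, -0.5]
grip_width: 0.0872
grasp_force: 0.0
```

arm_command(
  series=[
    [[7,-43,0],0],
    [[14,-86,0],0],
    [[21,-129,0],0],
    [[33,-180,0],0],
    [[33,-214,0],0],
  ],
)

```text
time_s: 2.1
tool_pos: [0.5543, 0.1665, 0.2501]
tool_rot: [-179.9, 0.0, 0.1]
force: [0.1, 0.4, 0.4]
grip_width: 0.0871
grasp_force: 0.0
```

arm_command(
  series=[
    [[-1,2,30],0],
    [[-1,2,60],0],
    [[-1,2,90],0],
    [[-1,2,115],0],
    [[-1,2,135],0],
  ],
)

```text
time_s: 2.6
tool_pos: [0.5521, 0.1609, 0.1133]
tool_rot: [180.0, 0.1, -0.0]
force: [0.1, 0.8, 0.1]
grip_width: 0.0869
grasp_force: 0.0
```

arm_command(
  series=[
    [[0,0,10],0],
    [[0,0,20],0],
    [[0,0,30],0],
    [[0,0,34],0],
    [[0,0,34],0],
  ],
)

```text
time_s: 3.1
tool_pos: [0.5531, 0.1613, 0.0813]
tool_rot: [180.0, 0.0, -0.0]
force: [-0.4, -1.0, 0.0]
grip_width: 0.0874
grasp_force: 0.0
```

arm_command(
  series=[
    [[0,0,0],0],
    [[0,0,0],0],
    [[0,0,0],0],
    [[0,0,0],0],
    [[0,0,0],0],
  ],
  grip=1,
  grip_force=35,
)

```text
time_s: 3.6
tool_pos: [0.5533, 0.1613, 0.0817]
tool_rot: [180.0, -0.0, -0.0]
force: [-0.6, -0.1, -0.1]
grip_width: 0.0548
grasp_force: 0.0
```

arm_command(
  series=[
    [[0,0,0],0],
    [[0,0,0],0],
    [[0,0,0],0],
    [[0,0,0],0],
    [[0,0,0],0],
  ],
)

```text
time_s: 4.1
tool_pos: [0.5533, 0.1638, 0.0817]
tool_rot: [-179.8, -0.1, 0.1]
force: [1.5, 4.8, -1.8]
grip_width: 0.0477
grasp_force: 35.0
```

arm_command(
  series=[
    [[3,-2,0],0],
    [[6,-2,0],0],
    [[9,-2,0],0],
    [[12,-2,0],0],
    [[15,-2,0],0],
  ],
)

```text
time_s: 4.6
tool_pos: [0.5639, 0.1638, 0.0815]
tool_rot: [179.9, 0.5, 0.0]
force: [-12.8, -1.0, 10.2]
grip_width: 0.0478
grasp_force: 35.0
```

arm_command(
  series=[
    [[1,0,0],0],
    [[1,0,0],0],
    [[1,0,0],0],
    [[1,0,0],0],
    [[1,0,0],0],
  ],
)

```text
time_s: 5.1
tool_pos: [0.5654, 0.1638, 0.0815]
tool_rot: [179.9, 0.5, 0.0]
force: [-10.6, 0.3, 8.9]
grip_width: 0.0478
grasp_force: 35.0
```

```bash
cat > drum.py <<'E'
from h import *
import sys
p,d,K,T,c=cam("top"); W=cloud(d,K,T); hsv=cv2.cvtColor(p,cv2.COLOR_BGR2HSV); H,S,V=cv2.split(hsv)
m=(H>105)&(H<125)&(S>130)&(W[:,:,0]>.38)&(W[:,:,1]<.26)
n,l,st,ce=cv2.connectedComponentsWithStats(m.astype(np.uint8))
for i in range(1,n):
    if st[i,4]>8: P=W[l==i]; print(st[i],np.round(1000*np.nanmean(P,0)),np.round(1000*np.nanmin(P,0)),np.round(1000*np.nanmax(P,0)))
s=cam("scene")[0]; cv2.imwrite(f"pics/{sys.argv[1]}.png",np.hstack([cv2.resize(p[120:320,200:400],(400,400)),cv2.resize(s[180:330,200:350],(400,400))]))
E
python3 drum.py pop
```

```text
(no output)
```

View pics/pop.png

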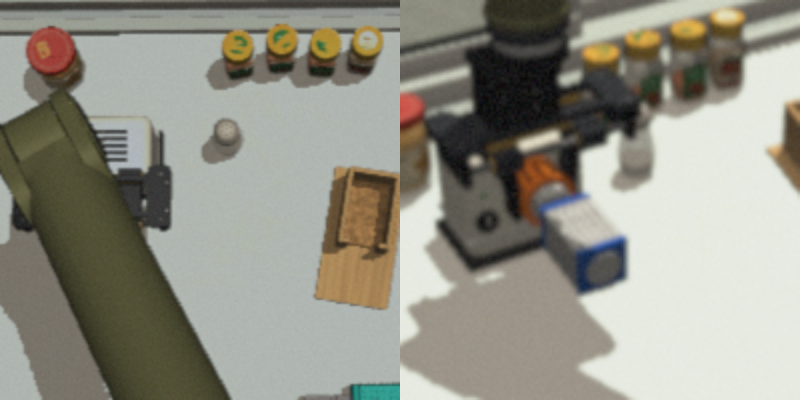

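In the crop the drum stays aligned with the mouth and a little grey shows between collar and drum (crop pixel 562,205). The collar is only about 12 mm back, so I'll pull further and re-measure.

arm_command(
  series=[
    [[2,0,0],0],
    [[4,0,0],0],
    [[5,0,0],0],
    [[5,0,0],0],
    [[5,0,0],0],
  ],
)

```text
time_s: 5.7
tool_pos: [0.5694, 0.1638, 0.0815]
tool_rot: [179.9, 0.6, 0.1]
force: [-13.4, -0.6, 11.3]
grip_width: 0.0478
grasp_force: 35.0
```

```bash
cat > sc.py <<'E'
from h import *
# blue front cap front-edge, seen by scene camera
p,d,K,T,c=cam("scene"); W=cloud(d,K,T); hsv=cv2.cvtColor(p,cv2.COLOR_BGR2HSV); H,S,V=cv2.split(hsv)
o=np.load("scene0.npz"); 
for p,d in((o["p"],o["d"]),(p,d)):
    W=cloud(d,K,T);H,S,V=cv2.split(cv2.cvtColor(p,cv2.COLOR_BGR2HSV))
    X=W[:,:,0];Y=W[:,:,1];Z=W[:,:,2]
    m=(H>105)&(H<125)&(S>120)&(abs(Y-.164)<.035)&(Z>.06)&(Z<.125)&(X>.38)
    a=(H>105)&(H<125)&(S>120)&(np.indices(H.shape)[1]>220)&(np.indices(H.shape)[1]<300)&(np.indices(H.shape)[0]<300)
    print(m.sum(),np.round(1000*np.percentile(X[m],[2,10,50,90,98])),np.argwhere(a).min(0),np.argwhere(a).max(0))
E
python3 sc.py
```

```text
89 [441. 443. 445. 448. 450.] [253 254] [284 280]
100 [427. 429. 431. 509. 530.] [199 228] [288 283]
```

The drum has popped out 14 mm: the front cap moved from x=445 to 431 mm. Next: release, move to the drum body, and grip it.

arm_command(
  series=[
    [[-2,0,0],0],
    [[-4,0,0],0],
    [[-4,0,0],0],
    [[-4,0,0],0],
    [[-4,0,0],0],
  ],
  grip=-1,
)

```text
time_s: 6.25
tool_pos: [0.5709, 0.1633, 0.0817]
tool_rot: [-180.0, -0.1, -0.0]
force: [0.4, 0.7, -0.4]
grip_width: 0.0798
grasp_force: 0.0
```

arm_command(
  series=[
    [[0,0,-15],0],
    [[0,0,-35],0],
    [[0,0,-55],0],
    [[0,0,-70],0],
    [[-20,0,-70],0],
  ],
)

```text
time_s: 6.75
tool_pos: [0.5537, 0.1637, 0.1551]
tool_rot: [-179.9, -0.4, -0.1]
force: [0.6, -0.0, 0.5]
grip_width: 0.0869
grasp_force: 0.0
```

arm_command(
  series=[
    [[-40,0,0],0],
    [[-78,0,0],0],
    [[-78,0,20],0],
    [[-78,0,45],0],
    [[-78,0,65],0],
  ],
)

```text
time_s: 7.25
tool_pos: [0.4724, 0.1632, 0.0867]
tool_rot: [180.0, -0.1, -0.0]
force: [-0.3, 0.4, -0.5]
grip_width: 0.0871
grasp_force: 0.0
```

arm_command(
  series=[
    [[0,0,0],0],
    [[0,0,0],0],
    [[0,0,0],0],
    [[0,0,0],0],
    [[0,0,0],0],
  ],
)

```text
time_s: 7.75
tool_pos: [0.4729, 0.1635, 0.0874]
tool_rot: [-180.0, -0.1, -0.0]
force: [-0.7, -0.7, -0.3]
grip_width: 0.0874
grasp_force: 0.0
```

arm_command(
  series=[
    [[0,0,0],0],
    [[0,0,0],0],
    [[0,0,0],0],
    [[0,0,0],0],
    [[0,0,0],0],
  ],
  grip=1,
  grip_force=45,
)

```text
time_s: 8.25
tool_pos: [0.4722, 0.1633, 0.0865]
tool_rot: [180.0, 0.0, -0.0]
force: [0.7, 0.1, -0.3]
grip_width: 0.0552
grasp_force: 0.0
```

arm_command(
  series=[
    [[0,0,0],0],
    [[0,0,0],0],
    [[0,0,0],0],
    [[-2,0,0],0],
    [[-4,0,0],0],
  ],
)

```text
time_s: 8.75
tool_pos: [0.4719, 0.1634, 0.0871]
tool_rot: [-179.9, -0.5, -0.0]
force: [14.0, 1.3, -8.5]
grip_width: 0.0487
grasp_force: 45.0
```

arm_command(
  series=[
    [[-6,0,0],0],
    [[-12,0,0],0],
    [[-18,0,0],0],
    [[-24,0,0],0],
    [[-30,0,0],0],
  ],
)

```text
time_s: 9.25
tool_pos: [0.4443, 0.1632, 0.0885]
tool_rot: [-179.8, -0.7, -0.1]
force: [-0.3, 1.5, -0.9]
grip_width: 0.0485
grasp_force: 45.0
```

arm_command(
  series=[
    [[-6,0,0],0],
    [[-12,0,0],0],
    [[-18,0,0],0],
    [[-22,0,0],0],
    [[-26,0,0],0],
  ],
)

```text
time_s: 9.75
tool_pos: [0.4107, 0.1632, 0.0858]
tool_rot: [180.0, 0.1, 0.0]
force: [0.1, 0.4, -2.2]
grip_width: 0.0486
grasp_force: 45.0
```

```bash
python3 drum.py out; python3 sc.py|tail -1
```

```text
[251 268   7   2  13] [448. 153. 124.] [439. 140. 109.] [451. 161. 259.]
2 [397. 397. 400. 402. 403.] [233 245] [299 295]
```

View pics/out.png

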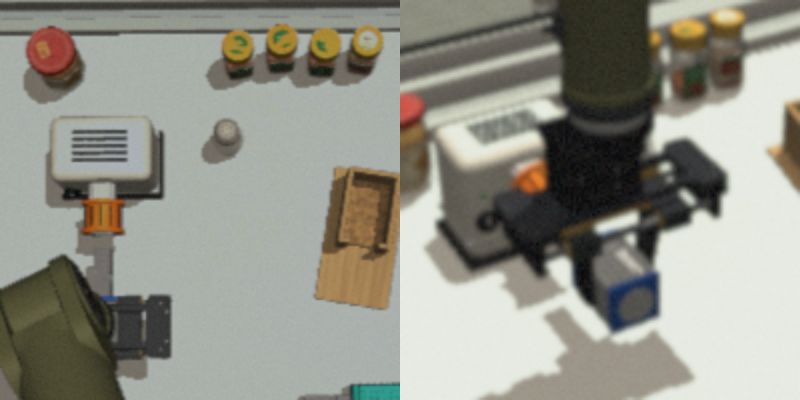

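The drum is out: the shank ends clear of the orange collar, which has sprung home, and the drum hangs level in the fingers (crop pixel 620,290). Now lift, carry to the bare area, and turn.

arm_command(
  series=[
    [[0,0,-20],0],
    [[0,0,-45],0],
    [[0,0,-70],0],
    [[0,0,-95],0],
    [[0,0,-115],0],
  ],
)

```text
time_s: 10.4
tool_pos: [0.4126, 0.1635, 0.203]
tool_rot: [-180.0, -0.1, -0.0]
force: [0.3, 0.1, -2.5]
grip_width: 0.0488
grasp_force: 45.0
```

arm_command(
  series=[
    [[26,33,0],-0.148],
    [[52,66,0],-0.296],
    [[78,98,0],-0.444],
    [[104,131,0],-0.592],
    [[130,164,0],-0.74],
  ],
)

```text
time_s: 10.9
tool_pos: [0.5431, -0.0022, 0.2012]
tool_rot: [-180.0, 0.0, 42.7]
force: [0.9, -0.2, -1.0]
grip_width: 0.0488
grasp_force: 45.0
```

arm_command(
  series=[
    [[0,0,0],-0.148],
    [[0,0,0],-0.296],
    [[0,0,0],-0.444],
    [[0,0,0],-0.592],
    [[0,0,0],-0.74],
  ],
)

```text
time_s: 11.4
tool_pos: [0.5422, -0.0009, 0.2011]
tool_rot: [-180.0, -0.0, 85.1]
force: [0.1, 0.2, -2.1]
grip_width: 0.0486
grasp_force: 45.0
```

arm_command(
  series=[
    [[0,0,0],-0.148],
    [[0,0,0],-0.296],
    [[0,0,0],-0.444],
    [[0,0,0],-0.592],
    [[0,0,0],-0.74],
  ],
)

```text
time_s: 11.9
tool_pos: [0.5422, -0.0008, 0.2011]
tool_rot: [-180.0, -0.0, 127.5]
force: [-0.0, -0.9, -2.1]
grip_width: 0.0489
grasp_force: 45.0
```

arm_command(
  series=[
    [[0,0,0],-0.148],
    [[0,0,0],-0.296],
    [[0,0,0],-0.444],
    [[0,0,0],-0.592],
    [[0,0,0],-0.74],
  ],
)

```text
time_s: 12.4
tool_pos: [0.5422, -0.0009, 0.2012]
tool_rot: [180.0, -0.0, 169.9]
force: [0.9, -1.4, -1.6]
grip_width: 0.0487
grasp_force: 45.0
```

arm_command(
  series=[
    [[0,0,40],0],
    [[0,0,80],0],
    [[0,0,120],0],
    [[0,0,150],0],
    [[0,0,172],0],
  ],
)

```text
time_s: 12.9
tool_pos: [0.5409, -0.0009, 0.0268]
tool_rot: [-180.0, -0.2, 169.6]
force: [0.2, 0.8, -2.7]
grip_width: 0.0487
grasp_force: 45.0
```

arm_command(
  series=[
    [[0,0,2],0],
    [[0,0,4],0],
    [[0,0,6],0],
    [[0,0,7],0],
    [[0,0,7],0],
  ],
)

```text
time_s: 13.4
tool_pos: [0.5429, -0.0008, 0.0234]
tool_rot: [-180.0, 0.1, 169.6]
force: [0.8, 0.2, -2.5]
grip_width: 0.0487
grasp_force: 45.0
```

arm_command(
  series=[
    [[0,0,0.5],0],
    [[0,0,1],0],
    [[0,0,1.5],0],
    [[0,0,2],0],
    [[0,0,2.5],0],
  ],
)

```text
time_s: 13.9
tool_pos: [0.5428, -0.0008, 0.0228]
tool_rot: [-179.9, 0.0, 169.6]
force: [-8.7, -1.2, 20.6]
grip_width: 0.0487
grasp_force: 45.0
```

arm_command(
  series=[
    [[0,0,0.5],0],
    [[0,0,1],0],
    [[0,0,1.5],0],
    [[0,0,1.5],0],
    [[0,0,1.5],0],
  ],
)

```text
time_s: 14.4
tool_pos: [0.5427, -0.0008, 0.0227]
tool_rot: [-179.8, 0.0, 169.6]
force: [-12.8, -0.3, 29.2]
grip_width: 0.0491
grasp_force: 45.0
```

arm_command(
  series=[
    [[0,0,-3],0],
    [[0,0,-3],0],
    [[0,0,-3],0],
    [[0,0,-3],0],
    [[0,0,-3],0],
  ],
  grip=-1,
)

```text
time_s: 14.9
tool_pos: [0.542, -0.0007, 0.0211]
tool_rot: [180.0, -0.0, 169.6]
force: [0.9, -1.1, -0.5]
grip_width: 0.0808
grasp_force: 0.0
```

arm_command(
  series=[
    [[0,0,-20],0],
    [[0,0,-50],0],
    [[0,0,-90],0],
    [[0,0,-130],0],
    [[0,0,-160],0],
  ],
)

```text
time_s: 15.4
tool_pos: [0.5428, -0.0005, 0.1838]
tool_rot: [180.0, 0.1, 169.6]
force: [-0.3, -0.9, 0.1]
grip_width: 0.0872
grasp_force: 0.0
```

arm_command(
  series=[
    [[0,-40,0],0],
    [[0,-80,0],0],
    [[0,-120,0],0],
    [[0,-160,0],0],
    [[0,-200,0],0],
  ],
)

```text
time_s: 15.9
tool_pos: [0.5054, -0.1989, 0.1814]
tool_rot: [-180.0, -0.0, 169.6]
force: [0.9, 0.1, -0.0]
grip_width: 0.0872
grasp_force: 0.0
```

```bash
cat > lay.py <<'E'
from h import *
import sys
p,d,K,T,c=cam("top"); W=cloud(d,K,T); np.savez("lay.npz",p=p,d=d); X,Y,Z=W[...,0],W[...,1],W[...,2]
R=(X>.38)&(X<.64)&(abs(Y)<.085)
def rect(n,m):
    P=W[m]; r=cv2.minAreaRect((P[:,:2]*1000).astype(np.float32)); print(n,len(P),np.round(r[0],1),np.round(r[1],1),round(r[2],1),np.round(1000*np.median(P[:,2])),np.round(1000*P.mean(0),1))
    q=cv2.fitLine((P[:,:2]*1000).astype(np.float32),cv2.DIST_L2,0,.01,.01).ravel(); print("  line",np.round(np.degrees(np.arctan2(q[1],q[0])),1))
rect("drum",R&(Z>.042)&(Z<.062))
rect("shank",R&(Z>.028)&(Z<.041)&(X<.51))
cv2.imwrite("pics/lay.png",np.hstack([cv2.resize(p[180:330,250:400],(400,400)),cv2.resize(cam("scene")[0][180:330,240:390],(400,400))]))
E
python3 lay.py
```

```text
drum 559 [515.    4.9] [ 49.7 134.2] 79.8 50.0 [5.398e+02 3.000e-01 5.010e+01]
  line -10.3
shank 191 [470.9  13.5] [43.3 62.3] 79.9 36.0 [471.2  12.8  35.7]
  line -10.5
```

View pics/lay.png

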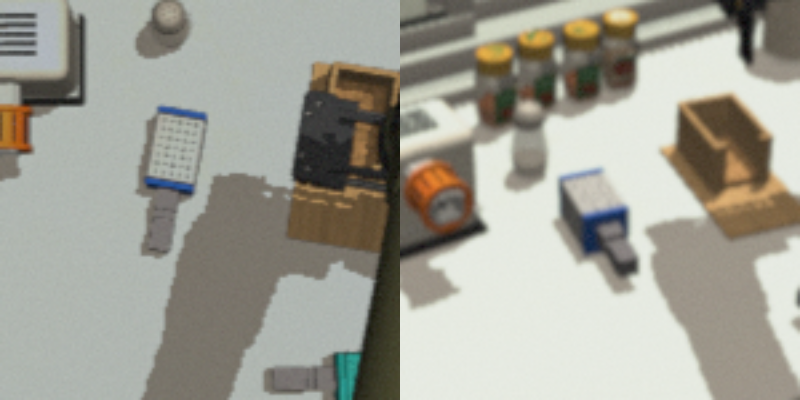

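The drum lies flat on the bare worktop: crop (177,150), shank toward the robot at (160,220). It's at about (0.5415,0), yaw 169.7°. I'll go to the shank grip point at (0.471,0.012).

arm_command(
  series=[
    [[14,40,0],0],
    [[28,81,0],0],
    [[42,121,0],0],
    [[58,162,0],0],
    [[72,202,0],0],
  ],
)

```text
time_s: 16.5
tool_pos: [0.471, 0.0165, 0.1813]
tool_rot: [-180.0, -0.0, 169.6]
force: [0.7, 0.5, 0.4]
grip_width: 0.0871
grasp_force: 0.0
```

arm_command(
  series=[
    [[0,0,25],0],
    [[0,0,60],0],
    [[0,0,90],0],
    [[0,0,115],0],
    [[0,0,130],0],
  ],
)

```text
time_s: 17.0
tool_pos: [0.4701, 0.0149, 0.0493]
tool_rot: [180.0, -0.2, 169.6]
force: [0.3, -0.4, -0.1]
grip_width: 0.087
grasp_force: 0.0
```

arm_command(
  series=[
    [[0,-1.5,12],0],
    [[0,-1.5,24],0],
    [[0,-1.5,34],0],
    [[0,-1.5,34],0],
    [[0,-1.5,34],0],
  ],
)

```text
time_s: 17.5
tool_pos: [0.4717, 0.0129, 0.0177]
tool_rot: [180.0, 0.0, 169.6]
force: [-1.1, -0.6, 0.8]
grip_width: 0.0869
grasp_force: 0.0
```

arm_command(
  series=[
    [[0,0,0],0],
    [[0,0,0],0],
    [[0,0,0],0],
    [[0,0,0],0],
    [[0,0,0],0],
  ],
  grip=1,
  grip_force=55,
)

```text
time_s: 18.0
tool_pos: [0.4716, 0.0127, 0.0177]
tool_rot: [-180.0, 0.0, 169.6]
force: [-0.0, 0.3, 0.3]
grip_width: 0.055
grasp_force: 0.0
```

arm_command(
  series=[
    [[0,0,0],0],
    [[0,0,0],0],
    [[0,0,0],0],
    [[0,0,0],0],
    [[0,0,0],0],
  ],
)

```text
time_s: 18.5
tool_pos: [0.4714, 0.0128, 0.0175]
tool_rot: [-180.0, -0.0, 169.6]
force: [-0.2, 0.2, -0.5]
grip_width: 0.0214
grasp_force: 55.0
```

arm_command(
  series=[
    [[0,0,0],0],
    [[0,0,0],0],
    [[0,0,0],0],
    [[0,0,0],0],
    [[0,0,0],0],
  ],
)

```text
time_s: 19.0
tool_pos: [0.4714, 0.0128, 0.0175]
tool_rot: [-180.0, -0.0, 169.6]
force: [-0.2, -0.6, -0.0]
grip_width: 0.021
grasp_force: 55.0
```

arm_command(
  series=[
    [[0,0,-10],0],
    [[0,0,-30],0],
    [[0,0,-55],0],
    [[0,0,-80],0],
    [[0,0,-100],0],
  ],
)

```text
time_s: 19.5
tool_pos: [0.4715, 0.0132, 0.1192]
tool_rot: [180.0, 0.0, 169.6]
force: [-0.1, 0.3, -1.4]
grip_width: 0.0214
grasp_force: 55.0
```

```bash
cat > held.py <<'E'
from h import *
import sys
p,d,K,T,c=cam("top"); W=cloud(d,K,T); X,Y,Z=W[...,0],W[...,1],W[...,2]
H,S,V=cv2.split(cv2.cvtColor(p,cv2.COLOR_BGR2HSV)); o=env.get_obs(); t=o["tool_pos"]; print(np.round(t,4),np.round(o["tool_rot"],1))
yw=np.radians(o["tool_rot"][2]); ux=np.array([np.cos(yw),np.sin(yw)]); uy=np.array([np.sin(yw),-np.cos(yw)])
dx=(X-t[0])*ux[0]+(Y-t[1])*ux[1]; dy=(X-t[0])*uy[0]+(Y-t[1])*uy[1]   # tool frame
R=(dx<-36)
m=(dx<-.025)&(dx>-.14)&(abs(dy)<.045)&(Z>t[2]+.005)&(Z<t[2]+.06)
blue=m&(H>100)&(H<128)&(S>110)
print("n",m.sum(),blue.sum())
for a in np.arange(-.125,-.03,.01):
    q=m&(dx>=a)&(dx<a+.01)
    if q.sum()>5: print(round(1000*a+5),q.sum(),"dy",np.round(1000*np.percentile(dy[q],[3,97]),1),"z",np.round(1000*np.median(Z[q]-t[2]),1))
b=blue&(dx<-.09)
if b.sum(): print("far cap dx",np.round(1000*np.percentile(dx[b],[2,98]),1),"dy mid",np.round(1000*np.mean(dy[b]),1))
E
python3 held.py
```

```text
[0.4736 0.0132 0.1221] [-180.     0.3  169.6]
n 87 35
-110 25 dy [-23.9  21.7] z 28.4
-100 48 dy [-24.   22.8] z 29.1
-90 11 dy [-15.9  23.6] z 29.3
far cap dx [-107.8 -102.6] dy mid 3.3
```

arm_command(
  series=[
    [[-12,-35,0],-0.002],
    [[-24,-70,0],-0.004],
    [[-36,-105,0],-0.006],
    [[-48,-140,0],-0.008],
    [[-59,-174,0],-0.01],
  ],
)

```text
time_s: 20.05
tool_pos: [0.4977, -0.1703, 0.1171]
tool_rot: [-180.0, -0.0, 170.2]
force: [0.5, 0.1, -1.8]
grip_width: 0.0215
grasp_force: 55.0
```

arm_command(
  series=[
    [[0,0,3],0],
    [[0,0,6],0],
    [[0,0,10],0],
    [[0,0,10],0],
    [[0,0,10],0],
  ],
)

```text
time_s: 20.55
tool_pos: [0.498, -0.1678, 0.1074]
tool_rot: [180.0, -0.0, 170.3]
force: [-0.0, -0.5, -1.5]
grip_width: 0.0213
grasp_force: 55.0
```

```bash
python3 held.py
cat > tr.py <<'E'
from h import *
import sys
a=cam("top")[0]; b=cam("scene")[0]
cv2.imwrite(f"pics/{sys.argv[1]}.png",np.hstack([cv2.resize(a[180:290,335:445],(400,400),interpolation=cv2.INTER_CUBIC),cv2.resize(b[190:280,320:410],(400,400),interpolation=cv2.INTER_CUBIC)]))
E
python3 tr.py tr1
```

```text
[ 0.4981 -0.1681  0.1076] [-180.     0.   170.2]
n 46 7
-110 7 dy [18.6 25.8] z 33.9
-100 12 dy [20.3 25.8] z 31.8
-90 9 dy [22.5 25.7] z 28.5
-80 7 dy [23.9 25.7] z 24.3
far cap dx [-108.3 -103.3] dy mid 21.4
```

View pics/tr1.png

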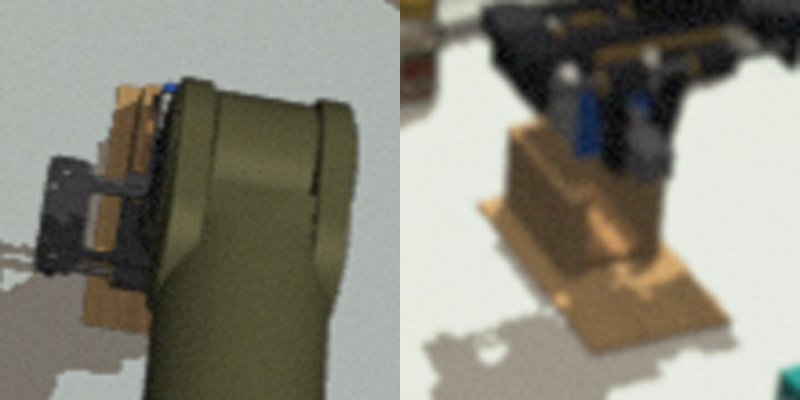

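The held drum is level above the well: its blue cap shows over the far wall at top crop (170,88), and the shank is in line with the slot. Lowering.

arm_command(
  series=[
    [[0,0,6],0],
    [[0,0,12],0],
    [[0,0,18],0],
    [[0,0,24],0],
    [[0,0,30],0],
  ],
)

```text
time_s: 21.2
tool_pos: [0.4978, -0.1689, 0.0768]
tool_rot: [180.0, -0.0, 170.2]
force: [0.2, -1.3, -2.1]
grip_width: 0.0215
grasp_force: 55.0
```

No contact, and the drum bottom is below the wall tops. Going on.

arm_command(
  series=[
    [[0,0,6],0],
    [[0,0,12],0],
    [[0,0,18],0],
    [[0,0,24],0],
    [[0,0,30],0],
  ],
)

```text
time_s: 21.7
tool_pos: [0.4981, -0.169, 0.0471]
tool_rot: [-180.0, 0.0, 170.2]
force: [-0.9, 0.5, -2.9]
grip_width: 0.0217
grasp_force: 55.0
```

arm_command(
  series=[
    [[0,0,3],0],
    [[0,0,6],0],
    [[0,0,9],0],
    [[0,0,11],0],
    [[0,0,12],0],
  ],
)

```text
time_s: 22.2
tool_pos: [0.498, -0.169, 0.0354]
tool_rot: [-180.0, -0.0, 170.2]
force: [-0.2, 0.0, -2.4]
grip_width: 0.0211
grasp_force: 55.0
```

arm_command(
  series=[
    [[0,0,0.6],0],
    [[0,0,1.2],0],
    [[0,0,1.8],0],
    [[0,0,2.4],0],
    [[0,0,3],0],
  ],
)

```text
time_s: 22.7
tool_pos: [0.4981, -0.169, 0.0326]
tool_rot: [-180.0, 0.0, 170.2]
force: [-0.8, 1.0, -2.5]
grip_width: 0.0215
grasp_force: 55.0
```

arm_command(
  series=[
    [[0,0,0.3],0],
    [[0,0,0.6],0],
    [[0,0,0.9],0],
    [[0,0,1.2],0],
    [[0,0,1.5],0],
  ],
)

```text
time_s: 23.2
tool_pos: [0.498, -0.169, 0.0315]
tool_rot: [-180.0, -0.0, 170.2]
force: [-3.6, 0.9, 5.1]
grip_width: 0.0216
grasp_force: 55.0
```

arm_command(
  series=[
    [[0,0,0.4],0],
    [[0,0,0.8],0],
    [[0,0,1],0],
    [[0,0,1],0],
    [[0,0,1],0],
  ],
)

```text
time_s: 23.7
tool_pos: [0.4979, -0.169, 0.0313]
tool_rot: [-180.0, -0.0, 170.2]
force: [-5.1, 1.3, 10.0]
grip_width: 0.0216
grasp_force: 55.0
```

arm_command(
  series=[
    [[0,0,0],0],
    [[0,0,-0.5],0],
    [[0,0,-1],0],
    [[0,0,-1],0],
    [[0,0,-1],0],
  ],
  grip=-1,
)

```text
time_s: 24.2
tool_pos: [0.4981, -0.169, 0.031]
tool_rot: [180.0, 0.0, 170.2]
force: [-0.0, -1.2, -0.2]
grip_width: 0.054
grasp_force: 0.0
```

arm_command(
  series=[
    [[0,0,-5],0],
    [[0,0,-25],0],
    [[0,0,-60],0],
    [[0,0,-100],0],
    [[0,0,-140],0],
  ],
)

```text
time_s: 24.7
tool_pos: [0.4978, -0.1687, 0.1726]
tool_rot: [180.0, -0.0, 170.2]
force: [1.5, 0.4, -0.8]
grip_width: 0.0858
grasp_force: 0.0
```

arm_command(
  series=[
    [[0,40,0],0],
    [[0,80,0],0],
    [[0,120,0],0],
    [[0,160,0],0],
    [[0,200,0],0],
  ],
)

```text
time_s: 25.2
tool_pos: [0.5324, 0.0296, 0.1716]
tool_rot: [-180.0, 0.1, 170.1]
force: [0.4, -0.3, 0.6]
grip_width: 0.087
grasp_force: 0.0
```

arm_command(
  series=[
    [[0,20,0],0],
    [[0,40,0],0],
    [[0,40,0],0],
    [[0,40,0],0],
    [[0,40,0],0],
  ],
)

```text
time_s: 25.7
tool_pos: [0.539, 0.0656, 0.171]
tool_rot: [-179.9, -0.0, 170.0]
force: [0.3, -0.2, 0.8]
grip_width: 0.0869
grasp_force: 0.0
```

```bash
python3 tr.py end
python3 - <<'E'
from h import *
p,d,K,T,c=cam("top"); W=cloud(d,K,T); a=np.radians(-9.7)
x=(W[...,0]-.5683)*1000;y=(W[...,1]+.1805)*1000
tx=x*np.cos(a)+y*np.sin(a); ty=-x*np.sin(a)+y*np.cos(a); Z=W[...,2]*1000
for lo,hi in((-110,-90),(-90,-70),(-70,-55)):
    q=(tx>lo)&(tx<hi)&(abs(ty)<8); print("shank",lo,np.round(np.median(Z[q]),1))
for lo in range(-36,36,14):
    q=(tx>lo)&(tx<lo+14)&(abs(ty)<20); print("drum",lo,np.round(np.median(Z[q]),1))
p0=np.load("top0.npz")["p"]
for n,(u,v) in dict(mug=(491,233),salt=(313,186),lemon=(160,263)).items():
    s=np.s_[v-15:v+15,u-15:u+15]; print(n,np.abs(p[s].astype(int)-p0[s]).mean().round(1))
E
```

```text
shank -110 46.7
shank -90 50.9
shank -70 47.1
drum -36 64.0
drum -22 64.7
drum -8 64.1
drum 6 64.7
drum 20 63.9
drum 34 64.3
mug 7.2
salt 11.5
lemon 10.2
```

View pics/end.png

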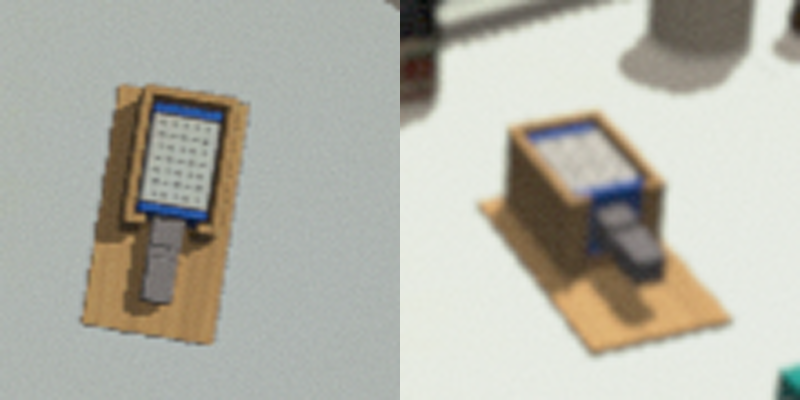

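The drum lies flat in the well, top at 64 mm as expected (top crop 180,160), with the shank out through the slot (160,260). The arm is clear and free of contact.

```bash
python3 -c "
from cell import env
print(env.sign_off())"
```

```text
the job is handed in; nothing more can be done
None
```

The drum was freed, laid on the worktop, regripped by its shank and stowed in the tray with the shank through the slot; I handed the job in after about 26 s, with no sign that the mug, salt shaker or lemon moved.

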